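# Slide the thin bamboo board out over the sink

### The arm

A 7-joint arm with a two-finger parallel gripper is mounted at the origin on the work surface. World frame = base frame: x ahead of the robot, y to its left, z up, the work surface at z = 0. Lengths are in m, angles in rad, forces in N, time in s.
With the tool pointing down it reaches from about 0.425 to 0.975 m from the base axis. Payload 16.7 kg.
Tool frame: the origin (TCP) lies on the centre line of the jaws, within the pads' length; the fingertips stand 19 mm ahead of it and the grasp point (between the pads) is the TCP; x points along the fingers, z is the direction in which the jaws open and shut, and the axes are right-handed (so a half turn about x gives the same grasp; the last joint's range is limited). The gripper opens to 85 mm and grips with 20 to 120 N. Pads are 22 mm wide; open, the fingers measure 114 mm over their backs; the gripper's body (76 mm by 85 mm) begins 54 mm behind the grasp point. The pads swing forward as they close: fully open they stand 13 mm farther back than shut.
Start: joints at [1.161, 0.426, 0.074, 1.606, -0.034, 1.111, -0.067], TCP at [0.174, -0.652, 0.25] pointing down, gripper open.
Joint ranges: [-2.85, 2.85], [-0.5, 2.14], [-1.23, 1.37], [0.21, 2.46], [-1.02, 4.16], [0.16, 2.05], [-2.73, 2.73]. Speed limits (rad/s): [1.89, 1.89, 2.39, 2.39, 3.01, 3.01, 3.01].

### API

Orientations are given as a 3x3 rotation matrix whose columns are the frame's x, y, z axes.
In Python, from workcell import goto, line_to, move_joints, move_gripper, hold, inverse_kinematics, grab_frame, IKError, job_done, read_clock, read_joint_pos, read_qd, read_tau, read_tool_pos, read_ee_rot, read_contact_force, read_torque, read_opening gives the robot as it stands. Calls block until the motion is done:
- goto(position, orientation): joint-space move of the TCP to a pose.
- line_to(position, rot=None, feed=0.15): straight line of the TCP; rot=None keeps the orientation; feed is the mean speed in m/s.
- move_joints(angles): joint-space move.
- move_gripper(opening, grip_force=None): finger opening in m; grip_force is the grip in N (None keeps the last); returns when the fingers have stopped.
- hold(seconds).
- inverse_kinematics(position, orientation): joint angles nearest the present ones, or None.
- grab_frame(name): name is "scene" or "top"; returns a dict with "color" (420x560x3 uint8, blue, green, red), "range_z" (420x560 float32, m along the optical axis (not along the pixel's ray), 0 where there is no reading), "fx", "fy", "cx", "cy" (pixels), "dist_coeffs" ([k1, k2, p1, p2, k3] as OpenCV has them; the pictures are not rectified), "R" (3x3) and "t" (3): a world point X has camera coordinates R X + t. Camera axes: x right, y down, z forward; pixel columns grow to the right and rows downward; lengths in m; the calibration is good to about 2 mm. A picture is of the moment at which its call begins.
A pose or a line that the arm cannot do raises IKError and nothing moves.
- job_done(): hands the job in, once; it reports no verdict.
Readings, each from a call of its own:
- read_clock(): time.
- read_joint_pos(): joint angles.
- read_qd(): joint speeds.
- read_tau(): joint torques, N m.
- read_tool_pos(): TCP position.
- read_ee_rot(): TCP orientation.
- read_contact_force(): force on the tool from outside, world axes, zero at the start.
- read_torque(): the same for the moment, N m.
- read_opening(): finger opening in m.
Only numpy, scipy, OpenCV 4.12 (cv2) and the standard library are available. Lean on these libraries where they do the work, as an engineer would, in place of code of your own. Each camera call takes 0.05 s, during which the arm holds its last target. There are 200 camera calls.

### The job

The thin bamboo board lies flat on the counter beside the sink and has to drip off into the bowl. Push it along the counter with the fingertips, without gripping or lifting it, until 50 mm of it sticks out over the sink (the nearer dark strip then lies right above the counter's edge) with its end parallel to that edge, then draw the hand back. Leave everything else on the counter where it stands.

Things in the scene. Friction and masses are not known exactly. Their poses are not given: they have to be found in the camera images.
- sink_edge (a point): Middle of the straight counter edge on the sink bowl's right-hand side (seen from the robot, -y), level with the flat speckled terrazzo counter top (z = 0). The edge runs along this point's x axis, 170 mm either way; y points out over the bowl, z up. The bowl is open, 340 by 310 mm, 230 mm deep, no rim above the counter; it shifts up to 70 mm and turns up to 3 degrees from start to start.
- board: Thin rigid bamboo board, 140 mm (its x) by 220 mm (its y), 8 mm thick, about 0.2 kg, loose, flat on the counter to the right of the sink edge, up to 17 degrees askew. Origin: centre of the underside; y towards its end nearer the sink, z up. A dark 6 mm strip is inlaid across the top near each end, centred 50 mm from that end. It slides with ordinary friction and stays where it is left.
- board_end (a point): Middle of the top edge of the board's end nearer the sink, 110 mm along +y from the board's origin, 8 mm above its underside; axes as the board's. Its y in the frame of sink_edge is the overhang.
- bottle: Aluminium bottle with a black flip-top lid and loop, 68 mm in diameter, 226 mm tall, standing on the counter to the right, behind the board's tail end. Origin: centre of the underside. Leave alone.
- egg_cup_white: White ceramic egg cup, 50 mm in diameter, 62 mm tall, standing beside the board's way, on the robot's side of it or on the far side. Origin: centre of the underside. Leave alone.
- egg_cup_blue: Blue ceramic egg cup, same size, standing on the other side of the board's way. Origin: centre of the underside. Leave alone.
- fork: Flat bamboo fork, 208 mm long along its x (tines to +x), 26 mm wide, 5 mm thick, lying on the counter near the robot. Origin: under the fork, 100 mm from the handle's end. Leave alone.
- snack_box: Closed teal snack box lying flat, 116 mm (x) by 166 mm (y) by 48 mm tall, in front of the sink, on the side away from the robot. Origin: centre of the underside. Leave alone.
- caddy: Grey moulded sink caddy, 150 mm (x) by 170 mm (y) by 85 mm tall, with a dish brush and soap in it, standing left of the sink. Origin: centre of the underside; its front, with the pull-out drip tray, looks along its -x, away from the robot. Leave alone.
- tray_lip (a point): Finger lip on the front of the caddy's pull-out tray, 31 mm above the counter. The tray stands somewhere between shut and 40 mm out; leave it so.

How it is judged:
By the outcome, as a careful person would: the job done as asked, in the order asked, and still so for the second after the job is handed in, with the robot touching nothing.
It also fails if it takes over 51 s, if anything falls off the work surface, if the arm or the gripper's body presses on something with over 40 N, if the wrist force passes 120 N, or if a joint passes its speed limit or range.

## Working session

There is one attempt and no reset: what is moved stays moved. The work goes in short steps, each a Python script; the robot and the scene stay as the last script left them, time stands still between calls to the robot, and variables do not carry over. Pictures are saved under pics/ and viewed, about 8 in all and at most 12, crops included, and the job is handed in when it is done.

```bash
mkdir -p pics; ls; python3 - <<'E'
from workcell import *
import cv2
for n in("scene","top"):
    f=grab_frame(n); cv2.imwrite(f"pics/{n}0.png",f["color"]); print(n,f["fx"],f["cx"],f["cy"],f["dist_coeffs"],f["R"],f["t"])
print(read_clock())
E
```

```text
pics
scene 408.18507020490966 283.7227588929996 213.3582026407217 [0.01190028 0.         0.         0.         0.        ] [[ 0.73749593  0.67525399  0.01148069]
 [ 0.39613723 -0.41875839 -0.81713934]
 [-0.54696897  0.60718487 -0.57632585]] [-0.38772493 -0.16550874  1.55072042]
top 381.81191341784546 285.70662687818947 212.24539009309112 [-0.01904549  0.          0.          0.          0.        ] [[ 0.02622226 -0.99962705 -0.00762623]
 [-0.98279442 -0.02438392 -0.1830862 ]
 [ 0.18283196  0.01229595 -0.98306728]] [-0.0342355   0.55269556  1.00083817]
0.1
```

View pics/top0.png

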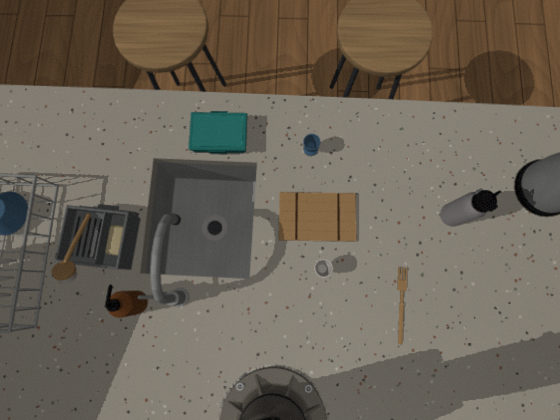

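View pics/scene0.png

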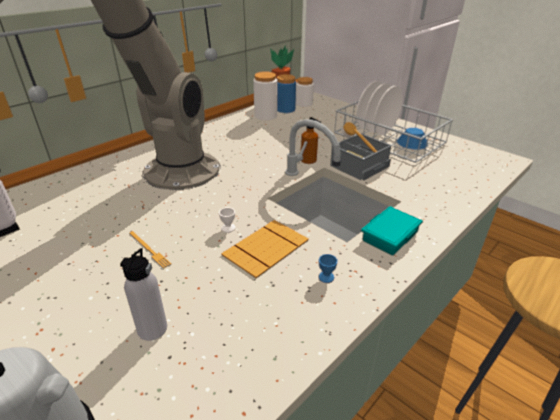

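```bash
cat > h.py <<'E'
from workcell import *
import numpy as np, cv2
def cast(f,px,z):
    K=np.array([[f["fx"],0,f["cx"]],[0,f["fy"],f["cy"]],[0,0,1.]])
    u=cv2.undistortPoints(np.asarray(px,float).reshape(-1,1,2),K,np.array(f["dist_coeffs"],float))[:,0]
    R,t=np.array(f["R"]),np.array(f["t"]); C=-R.T@t
    d=np.c_[u,np.ones(len(u))]@R
    return (C+d*((z-C[2])/d[:,2])[:,None])[:,:2]
def blob(f,lo,hi,near=None,amin=60):
    m=cv2.inRange(cv2.cvtColor(f["color"],cv2.COLOR_BGR2HSV),lo,hi)
    cs=[c for c in cv2.findContours(m,cv2.RETR_EXTERNAL,cv2.CHAIN_APPROX_NONE)[0] if cv2.contourArea(c)>amin]
    return cs
def board(f):
    """fit the board's four top edges -> centre, unit y axis (to the sink, +y), lengths"""
    hsv=cv2.cvtColor(f["color"],cv2.COLOR_BGR2HSV)
    m=cv2.inRange(hsv,(5,80,40),(30,255,255)); m=cv2.morphologyEx(m,cv2.MORPH_CLOSE,np.ones((7,7)))
    cs=[c for c in cv2.findContours(m,cv2.RETR_EXTERNAL,cv2.CHAIN_APPROX_NONE)[0] if cv2.contourArea(c)>1000]
    best=None
    for c in cs:
        P=cast(f,c[:,0],.008).astype(np.float32); r=cv2.minAreaRect(P)
        e=abs(max(r[1])-.22)+abs(min(r[1])-.14)
        if best is None or e<best[0]: best=(e,P,r)
    e,P,r=best
    B=cv2.boxPoints(r); a=B[1]-B[0]; b=B[2]-B[1]
    y=(a if np.linalg.norm(a)>np.linalg.norm(b) else b); y=y/np.linalg.norm(y); y=y*np.sign(y[1])
    c=np.array(r[0]); x=np.array([y[1],-y[0]])
    q=np.c_[(P-c)@x,(P-c)@y]; L,W=max(r[1])/2,min(r[1])/2
    ln=lambda s:np.polyfit(*s,1)
    e1=q[(q[:,1]>L-.008)&(abs(q[:,0])<W-.015)]; e0=q[(q[:,1]<-L+.008)&(abs(q[:,0])<W-.015)]
    s1=q[(q[:,0]>W-.008)&(abs(q[:,1])<L-.015)]; s0=q[(q[:,0]<-W+.008)&(abs(q[:,1])<L-.015)]
    p1,p0=np.polyfit(e1[:,0],e1[:,1],1),np.polyfit(e0[:,0],e0[:,1],1)
    t1,t0=np.polyfit(s1[:,1],s1[:,0],1),np.polyfit(s0[:,1],s0[:,0],1)
    ang=np.arctan(np.mean([-p1[0],-p0[0],t1[0],t0[0]]))   # rotation of y towards x
    cc=c+x*(t1[1]+t0[1])/2+y*(p1[1]+p0[1])/2
    yy=y*np.cos(ang)+x*np.sin(ang)
    return cc,yy,(p1[1]-p0[1],t1[1]-t0[1]),np.degrees([-p1[0],-p0[0],t1[0],t0[0]])
E
python3 - <<'E'
from h import *
np.set_printoptions(precision=4,suppress=True)
for n in("top","scene"):
    f=grab_frame(n); R,t=np.array(f["R"]),np.array(f["t"]); print(n,"C",-R.T@t)
    c,y,l,a=board(f); print("board",c,y,"yaw",np.degrees(np.arctan2(-y[0],y[1])),l,a)
    for nm,lo,hi in(("blue",(95,100,30),(120,255,255)),("teal",(82,100,30),(94,255,255))):
        for k in blob(f,lo,hi): 
            x0,y0,w,h=cv2.boundingRect(k); print(nm,(x0,y0,w,h))
    if n=="top":
        g=cv2.cvtColor(f["color"],cv2.COLOR_BGR2GRAY).astype(float)
        print(g[230,244:268].astype(int)); print(g[180,244:268].astype(int)); print(g[260,244:268].astype(int))
        print("cup",cast(f,[[323,268],[311,146],[440,215],[255,165],[252,277],[402,268],[401,342]],0))
        im=cv2.resize(f["color"][120:300,130:370],None,fx=3.3,fy=3.3,interpolation=cv2.INTER_NEAREST);cv2.imwrite("pics/top1.png",im)
E
```

```text
top C [ 0.3611 -0.0331  1.0848]
board [-0.623  -0.1011] [0.9938 0.1108] yaw -83.63832546548814 (np.float64(0.2173670166884823), np.float64(-2.2146864904523973)) [  -1.4222   -0.4747 1937.4213   -0.939 ]
blue (0, 192, 27, 43)
blue (304, 134, 16, 21)
teal (189, 111, 58, 43)
[ 80  80  78  79  78  79  79  79 102 125 130 130 128 129 129 129 129 129
 131 128 131 130 131 129]
[ 59  62  60  66  67  66  65  64  69  71  69  82 119 129 129 126 128 128
 128 129 135 130 127 127]
[ 83  83  84  84  86  85 104 125 132 131 130 129 129 130 132 130 129 130
 129 131 130 132 132 130]
cup [[ 0.406  -0.1286]
 [ 0.7659 -0.0897]
 [ 0.5658 -0.4649]
 [ 0.7029  0.0752]
 [ 0.3758  0.0702]
 [ 0.4115 -0.3507]
 [ 0.2115 -0.3427]]
scene C [ 1.1997 -0.7491  0.7629]
board [ 0.5548 -0.1094] [-0.0089  1.    ] yaw 0.512755318885006 (np.float64(0.22275650953222276), np.float64(0.14197028852818527)) [0.5124 0.6545 0.1632 0.3058]
blue (319, 255, 18, 27)
blue (408, 137, 12, 12)
blue (398, 135, 10, 12)
blue (406, 128, 18, 9)
blue (278, 83, 17, 29)
teal (361, 206, 61, 49)
```

View pics/top1.png

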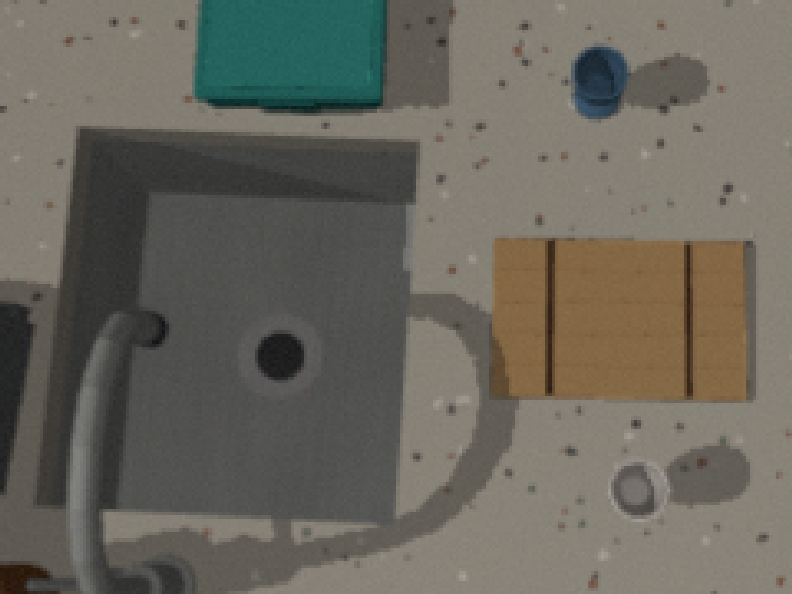

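```bash
sed -i 's|    best=None$|    best=None; cs=[c for c in cs if np.all(abs(cast(f,c[:,0],.008).mean(0)-[.55,-.1])<.15)]|' h.py
cat >> h.py <<'E'
def edge(f,rows):
    g=cv2.GaussianBlur(cv2.cvtColor(f["color"],cv2.COLOR_BGR2GRAY),(1,3),0).astype(float); pts=[]
    for r in rows:
        s=g[r,238:270]; d=s[2:]-s[:-2]; k=d.argmax()
        w=d[max(k-2,0):k+3].clip(0); pts.append([238+1+(np.arange(max(k-2,0),max(k-2,0)+len(w))*w).sum()/w.sum(),r])
    P=cast(f,pts,0).astype(np.float32)
    l=cv2.fitLine(P,cv2.DIST_HUBER,0,.001,.001).ravel()
    n=np.array([-l[1],l[0]]); res=(P-l[2:])@n; ok=abs(res)<.003
    l=cv2.fitLine(P[ok],cv2.DIST_L2,0,.001,.001).ravel(); x=l[:2]*np.sign(l[0])
    n=np.array([-x[1],x[0]]); return l[2:],x,n,ok.sum(),((P[ok]-l[2:])@n).std()
E
python3 - <<'E'
from h import *
f=grab_frame("top"); c,y,l,a=board(f); print(c,y,np.degrees(np.arctan2(-y[0],y[1])),l,a)
p,x,n,k,s=edge(f,range(168,274)); print(p,x,n,np.degrees(np.arctan2(x[1],x[0])),k,s)
print("overhang",(c+.11*y-p)@n)
print(read_joint_pos(),read_opening(),read_ee_rot())
# cast corners
print(cast(f,[[130+418/3.3,120+142/3.3],[130+396/3.3,120+522/3.3]],0))
z=f["range_z"]; print(z[190:240:10,240:300:6])
E
```

```text
[ 0.55272667 -0.10938871] [-0.00942818  0.99995555] 0.5402027597248104 (np.float64(0.2175216125604484), np.float64(0.13681383905157263)) [-0.28773685  1.7948344   1.11647678  0.81122428]
[0.51899207 0.07538003] [ 0.99977046 -0.02142533] [0.02142533 0.99977046] -1.227675 85 0.00030885663
overhang -0.0740559134640034
[ 1.16050882  0.42640871  0.07390101  1.60627362 -0.03413351  1.11081504
 -0.0670819 ] 0.08526133614998326 [[-1.77252082e-04  9.66203698e-01  2.57779717e-01]
 [ 6.20860549e-04  2.57779778e-01 -9.66203499e-01]
 [-9.99999792e-01 -1.12163252e-05 -6.45569761e-04]]
[[0.70906847 0.07046908]
 [0.37236495 0.07568172]]
[[1.3521118 1.3491725 1.3443611 1.1150093 1.1157868 1.1139011 1.1168505
  1.1156542 1.1169409 1.112583 ]
 [1.343108  1.344328  1.3427744 1.1048275 1.1124009 1.1111959 1.1102861
  1.101782  1.1004686 1.1026726]
 [1.3393787 1.3360217 1.3334817 1.1012491 1.1038244 1.1049963 1.1030393
  1.0942674 1.0953408 1.0942863]
 [1.3277463 1.3340802 1.3299842 1.104163  1.0997374 1.0985476 1.0956343
  1.0892252 1.0868521 1.0899806]
 [1.3241022 1.3256414 1.0945266 1.0930575 1.090312  1.0940096 1.0941479
  1.0877321 1.0868047 1.0832227]]
```

```bash
python3 - <<'E'
from h import *
ex=np.array([.99977,-.0214,0]); dn=np.array([0,0,-1.]); 
R=np.c_[dn,np.cross(ex,dn),ex]
tail=np.array([0.55272667,-0.10938871])-.11*np.array([-.0094,.99996])
P=np.r_[tail-[0,.045],.33]; print(tail,P)
p=read_tool_pos(); line_to([p[0],p[1],.33],feed=.2)
goto(P,R); print(read_clock(),read_joint_pos())
line_to([P[0],P[1],.04],feed=.15); 
hold(.2); f0=np.array(read_contact_force()); print("f0",f0,read_clock())
z=.032
while z>.002:
    line_to([P[0],P[1],z],feed=.03); fz=read_contact_force()-f0
    if abs(fz[2])>3: break
    z-=.0015
print("contact z",z,fz,read_tool_pos(),read_clock())
z+=.003; line_to([P[0],P[1],z],feed=.03); print(read_contact_force()-f0,read_tool_pos(),read_clock())
for n in("top","scene"): cv2.imwrite(f"pics/{n}2.png",grab_frame(n)["color"])
E
```

```text
[ 0.55376067 -0.21938431] [ 0.55376067 -0.26438431  0.33      ]
2.7583 [ 0.65032532  0.29246299 -0.38510591  1.63217984  0.11521296  1.23954913
  0.21832685]
f0 [ 0.40054202 -0.31424602  0.62271805] 5.0417
contact z 0.0049999999999999906 [-6.24968806  2.3017197  16.04737709] [ 0.55393502 -0.26445471  0.00588044] 9.9583
[-0.28614989 -0.37557326  0.30448891] [ 0.55387287 -0.26443985  0.00810542] 10.2083
```

View pics/scene2.png

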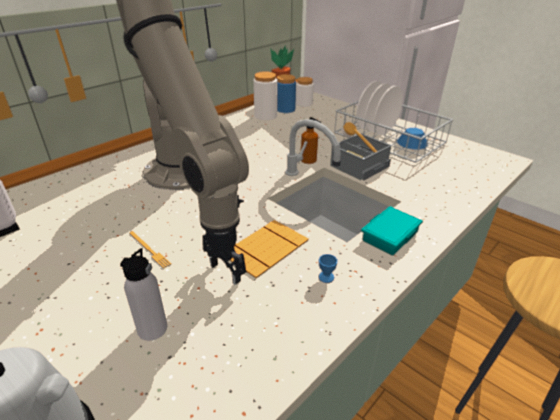

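```bash
python3 - <<'E'
from h import *
e=np.array([0.51899207,0.07538003]); n=np.array([.0214,.99977]); x=np.array([.99977,-.0214])
P=np.array(read_tool_pos()); z=P[2]; d0=(P[:2]-e)@n; print("start off",d0)
def to(v,feed): q=P[:2]+n*(v-d0); line_to([q[0],q[1],.008],feed=feed)
f0=np.array(read_contact_force())
to(-.298,.08)   # near contact
to(-.220,.05); print(read_contact_force()-f0)
to(-.191,.04); print(read_contact_force()-f0,read_tool_pos(),(np.array(read_tool_pos())[:2]-e)@n,read_clock())
hold(.2)
for nm in("top","scene"):
    f=grab_frame(nm); cv2.imwrite(f"pics/{nm}3.png",f["color"])
    try:
        c,y,l,a=board(f); print(nm,c,np.degrees(np.arctan2(-y[0],y[1])),l,a,"overhang",(c+.11*y-e)@n)
    except Exception as ex: print(nm,ex)
E
```

```text
start off -0.3389514491465907
[ 0.84859332 -0.18899708  0.09533922]
[-0.06681998  0.21945712  0.48124541] [ 0.55689324 -0.11663305  0.00800279] -0.19115783056024485 13.55
top [ 1.12416768e+00 -7.60719328e-04] -82.15762791331272 (np.float64(0.2121553985977712), np.float64(1.2674809664632098)) [ 3.47933964e-01 -5.31591437e+00  1.49634936e+03  1.20096975e-01] overhang -0.045834642422015535
scene [0.56095607 0.00603319] -1.2468356962454534 (np.float64(0.22366362876383752), np.float64(0.1413672148421048)) [ 0.55406003  0.28499188  0.01249294 -0.38368274] overhang 0.04156702708563413
```

View pics/top3.png

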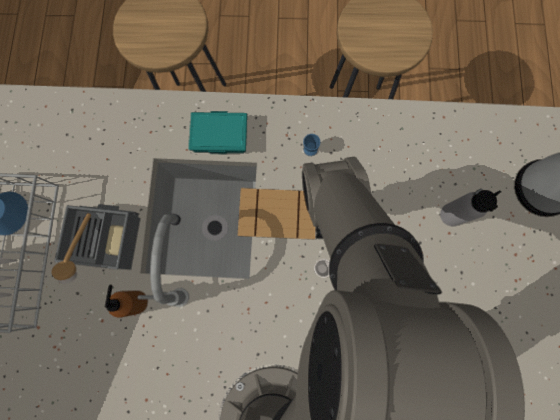

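```bash
cat > look.py <<'E'
from h import *
def look(tag):
    e=np.array([0.51899207,0.07538003]); n=np.array([.0214,.99977])
    for nm in("top","scene"):
        f=grab_frame(nm); cv2.imwrite(f"pics/{nm}{tag}.png",f["color"])
        try:
            c,y,l,a=board(f); print(nm,c,"yaw",np.degrees(np.arctan2(-y[0],y[1])),l,a,"overhang",(c+.11*y-e)@n)
        except Exception as ex: print(nm,ex)
E
python3 - <<'E'
from look import *
e=np.array([0.51899207,0.07538003]); n=np.array([.0214,.99977])
P=np.array(read_tool_pos()); d=(P[:2]-e)@n
def to(v,feed,z=.008): q=P[:2]+n*(v-d); line_to([q[0],q[1],z],feed=feed)
to(-.184,.03); hold(.2); print((np.array(read_tool_pos())[:2]-e)@n)
to(-.25,.1); to(-.26,.2,.2); p=read_tool_pos(); line_to([.46,-.35,.30],feed=.2)
print(read_clock()); look(4)
f=cv2.imread("pics/top4.png"); cv2.imwrite("pics/top4c.png",cv2.resize(f[120:300,130:370],None,fx=3.3,fy=3.3,interpolation=cv2.INTER_NEAREST))
E
```

```text
-0.18406734048325532
17.575
top [ 1.11173839e+00 -3.93406088e-05] yaw -81.04647516248197 (np.float64(0.21688105365560306), np.float64(1.2423223494274134)) [-5.14715636e-02 -6.21601880e-01  1.26945009e+03  1.01273689e-01] overhang -0.043276215172885914
scene [0.5611691  0.01276967] yaw -0.9580821797236896 (np.float64(0.22522829142395834), np.float64(0.14225639793960032)) [-0.09104647 -0.04869985  0.08252561 -0.53492958] overhang 0.04830531688610406
```

View pics/top4c.png

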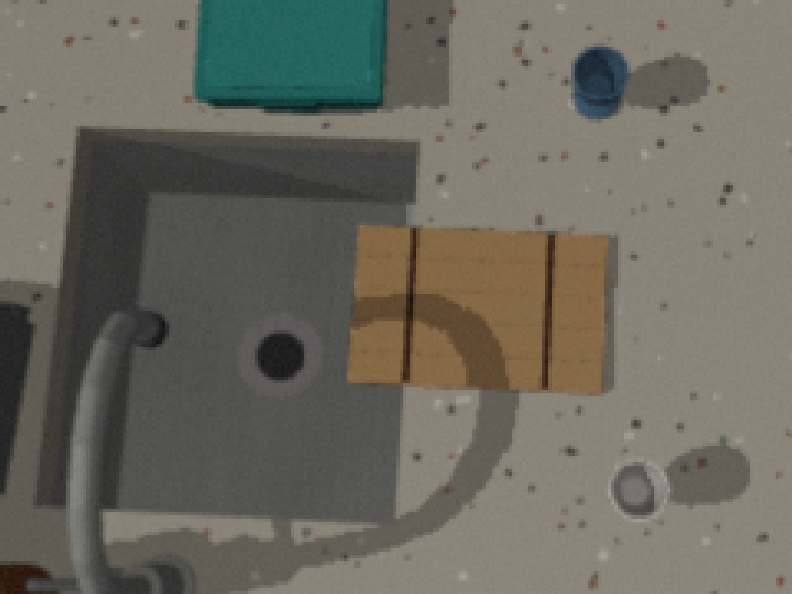

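```bash
python3 - <<'E'
from h import *
np.set_printoptions(precision=4,suppress=True)
im=None
f=grab_frame("top"); im=f["color"].copy()
e=np.array([0.51899207,0.07538003]); n=np.array([.0214,.99977]); x=np.array([.99977,-.0214])
p,xx,nn,k,s=edge(f,list(range(168,182))+list(range(242,274))); print("edge again",np.degrees(np.arctan2(xx[1],xx[0])),k,s,(e-p)@nn, (np.array([.56,0])-e)@n-(np.array([.56,0])-p)@nn)
g=im[...,2].astype(float); b=im[...,0].astype(float); sat=g-b   # red-blue: bamboo vs grey
def sub(prof,off,sign):
    d=sign*(prof[2:]-prof[:-2]); k=d.argmax(); i=np.arange(max(k-2,0),min(k+3,len(d))); w=d[i].clip(0); return off+1+(i*w).sum()/w.sum()
rows=np.r_[192:233]
def fit(px,z,nm):
    P=cast(f,px,z); q=np.c_[(P-e)@x,(P-e)@n]; c=np.polyfit(q[:,0],q[:,1],1); r=q[:,1]-np.polyval(c,q[:,0]); ok=abs(r)<.0015
    c=np.polyfit(q[ok,0],q[ok,1],1); print(nm,"y at mid",np.polyval(c,q[:,0].mean()),"tilt deg",np.degrees(c[0]),ok.sum(),r.std())
fit([[sub(sat[r,226:247],226,1),r] for r in rows],.008,"end")
fit([[sub(sat[r,300:325],300,-1),r] for r in rows],.008,"tail")
def strip(r,a):
    v=g[r,a:a+16]; w=(np.median(v)-v-12).clip(0); k=v.argmin(); w[abs(np.arange(16)-k)>2]=0; return a+(np.arange(16)*w).sum()/max(w.sum(),1e-6)
fit([[strip(r,246),r] for r in rows],.008,"strip1"); fit([[strip(r,288),r] for r in rows],.008,"strip2")
cols=np.r_[245:305]
for nm,(a,sg) in {"far":(180,1),"near":(226,-1)}.items():
    px=[[c,sub(sat[a:a+20,c],a,sg)] for c in cols]; P=cast(f,px,.008); q=np.c_[(P-e)@x,(P-e)@n]; c=np.polyfit(q[:,1],q[:,0],1); print(nm,"x",c[1],"tilt",np.degrees(-c[0]))
E
```

```text
edge again -1.2317964 45 0.00014937118 1.1122214132485196e-05 -1.5192096428889856e-05
end y at mid 0.04776274631423028 tilt deg 0.03326174280687644 41 0.00029303095198199584
tail y at mid -0.17194253955939134 tilt deg 0.1351356540767317 41 0.0003235650776824719
strip1 y at mid -0.0019430974813019531 tilt deg 0.07612807275253367 41 0.0001496089764159719
strip2 y at mid -0.12205345318752213 tilt deg 0.02531883386245752 41 0.00012084016775096445
far x 0.11139106283716048 tilt -0.06453421191623242
near x -0.028366385585900572 tilt 0.056306487397073106
```

```bash
cat > fin.py <<'E'
from h import *
f=grab_frame("top"); im=f["color"]; cv2.imwrite("pics/top5.png",im)
e=np.array([0.51899207,0.07538003]); n=np.array([.0214,.99977]); x=np.array([.99977,-.0214])
g=im[...,2].astype(float); sat=g-im[...,0]
def sub(v,off,sg):
    d=sg*(v[2:]-v[:-2]); k=d.argmax(); i=np.arange(max(k-2,0),min(k+3,len(d))); w=d[i].clip(0); return off+1+(i*w).sum()/w.sum()
for nm,a,sg in(("end",225,1),("tail",299,-1)):
    P=cast(f,[[sub(sat[r,a:a+22],a,sg),r] for r in range(192,233)],.008); q=np.c_[(P-e)@x,(P-e)@n]; c=np.polyfit(*q.T,1)
    print(nm,np.polyval(c,.0415),np.degrees(c[0]),(q[:,1]-np.polyval(c,q[:,0])).std())
a=cv2.imread("pics/top4.png"); a0=cv2.imread("pics/top0.png")
d=(cv2.absdiff(im,a0).max(2)>40).astype(np.uint8)
for c in cv2.findContours(d,cv2.RETR_EXTERNAL,cv2.CHAIN_APPROX_SIMPLE)[0]:
    if cv2.contourArea(c)>6: print("changed",cv2.boundingRect(c))
E
python3 - <<'E'
from h import *
e=np.array([0.51899207,0.07538003]); n=np.array([.0214,.99977])
P=np.array([0.55689324,-0.11663305]); d=(P-e)@n
def to(v,feed,z=.008): q=P+n*(v-d); line_to([q[0],q[1],z],feed=feed)
to(-.26,.2,.2); to(-.25,.15,.03); to(-.25,.05); to(-.195,.08); to(-.182,.03); hold(.3); print((np.array(read_tool_pos())[:2]-e)@n,read_tool_pos())
to(-.25,.08); to(-.26,.2,.2); line_to([.46,-.35,.30],feed=.2); print(read_clock())
import fin
cv2.imwrite("pics/scene5.png",grab_frame("scene")["color"])
E
```

```text
-0.1821204895715569 [ 0.55707543 -0.10759753  0.00800523]
25.875
end 0.049758383500182336 0.1466940487071795 0.00027019486099706257
tail -0.17003656553399882 0.10198125961180579 0.0003061639459857339
changed (458, 381, 102, 39)
changed (468, 361, 4, 9)
changed (430, 349, 10, 7)
changed (285, 206, 18, 34)
changed (472, 198, 13, 14)
changed (312, 193, 47, 48)
changed (288, 190, 11, 10)
changed (235, 188, 51, 49)
changed (437, 150, 123, 207)
```

View pics/scene5.png

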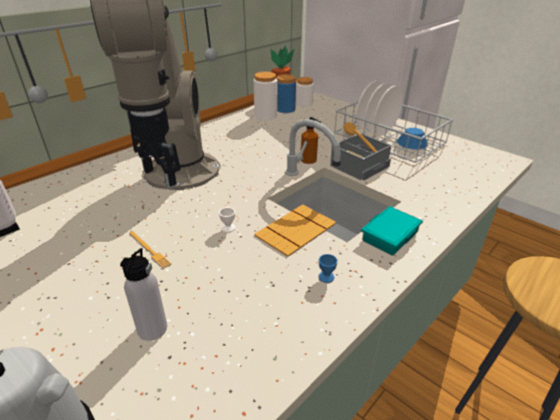

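Top and scene views now show the board overhanging by about 49.8 mm, parallel to within 0.15°. The bottle, cups and fork sit where they were in the scene view: bottle at (148,300), white cup at (228,220), blue cup at (327,268). The hand is clear of everything.

```bash
python3 -c "
from workcell import *
print(read_contact_force(),read_clock()); job_done()"
```

```text
[-0.25519853  0.3450373   0.63951125] 25.975
the job is handed in; nothing more can be done
```

I pushed the board with the two open fingertips against its tail end until it stuck out over the sink. Then I drew the hand back and up, measured, nudged the board a last 2 mm, withdrew again and handed the job in at about 26 s.

- **Final position:** the top camera gave an overhang of 49.8 mm from the board's end. The tail end agrees, at 170.0 mm behind the counter edge. The end is parallel to that edge within about 0.15°. The strips were not measured again after the last nudge. At 48 mm overhang the nearer one lay 1.9 mm short of the edge, which puts it right above the edge now.
- **Other objects:** by eye, the bottle, both cups, the fork, the snack box and the caddy stand where they did before. Comparing the first and last top pictures, the cups, snack box, caddy and fork showed no change. The changed areas were the board, the parts crossed by the arm and its shadow, and the bottle's lid, which I took to be shadow.
- **Hand:** clear of everything at hand-in, with contact force under 1 N.
- **Checks that failed or disagreed:** my contour-based board finder failed on the top picture after the push, so I used direct edge fits there instead. The scene camera agreed with those fits within about 0.5 mm at the 48 mm stage. One force reading touched 16 N when the fingertips found the counter, below the 40 N limit.

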